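Slide the drilling template out to the angle bracket

TASK

The thin aluminium drilling template is stowed half under the clear organiser: press down on the part that sticks out, slide it clear of the organiser and across the cabinet top to the angle bracket, and leave its near edge flush along the bracket's upright face, with neither corner overhanging an end of the bracket. Keep the template flat on the top, never lifted, and leave the hex key, ramekin and work light where they are.

Things in the scene. Friction and masses are not known exactly. Their poses are not given: they have to be found in the camera images.
- template: Rigid aluminium plate, 100 (x) by 110 (y) by 3 mm, 0.1 kg, flat top (the dark spots only look like holes). Origin: centre of its underside, z up. Its near edge, the 110 mm edge at x = -50 mm, sticks out 43 to 59 mm (at mid-edge) from under the organiser at the start. It slides easily on the cabinet top (friction about 0.2). Too thin and wide to grasp.
- template_near_left (a point): Corner of the template at its x = -50 mm, y = +55 mm, half-way up its thickness: one end of the near edge.
- template_near_right (a point): Corner of the template at its x = -50 mm, y = -55 mm, half-way up its thickness: the other end of the near edge.
- template_far (a point): Middle of the template's far 110 mm edge (its x = +50 mm, y = 0), half-way up its thickness.
- organiser: Clear plastic organiser, three shut lids, fixed. 150 mm deep (x 0 to 150), 240 mm wide (y -120 to 120), 49 mm high, 53 at the lid tabs. Origin on the cabinet top below the middle of its front edge; x runs from front to back (away from the robot), z up. Two side runners 12 mm high and wide leave an open gap 216 mm wide, 12 mm high below it, where the template lies.
- bracket: Stainless steel angle bracket, fixed as a stop. Upright leg 160 mm long (y -80 to 80), 4 mm thick, 25 mm high; the other leg, 4 mm high, lies flat on the robot's side, to x = -30 mm. Origin on the cabinet top at the middle of the foot of the upright face that looks away from the robot (plane x = 0); x points out of that face, z up.
- hex_key: Hex key with a black handle, lying down, 185 mm long and 24 mm wide, 22 mm high, along its x. Bystander. Origin on the cabinet top, where handle and blade meet.
- ramekin: White ceramic ramekin of cam locks, 84 mm across, 45 mm high. Bystander. Origin at the centre of its underside.
- work_light: Blue work light on a round foot 110 mm across, 185 mm high. Bystander. Origin at the centre of its underside.
Mind the look-alikes: they are no part of the job. Several things have the shape of the template; the one meant has the colours described above.

How it is judged:
By the outcome, as a careful person would: the job done as asked, in the order asked, and still so for the second after the job is handed in, with the robot touching nothing.
It also fails if it takes over 48 s, if anything falls off the work surface, if the arm or the gripper's body presses on something with over 40 N, if the wrist force passes 120 N, or if a joint passes its speed limit or range.

ROBOT

A 6-joint arm with a two-finger parallel gripper is mounted at the origin on the work surface. World frame = base frame: x ahead of the robot, y to its left, z up, the work surface at z = 0. Lengths are in m, angles in rad, forces in N, time in s.
With the tool pointing down it reaches from about 0.425 to 0.95 m from the base axis. Payload 3.5 kg.
Tool frame: the origin (TCP) lies midway between the tips of the shut fingers; the grasp point (between the pads) lies 19 mm behind it; z points along the fingers, y is the line along which they close (so a half turn about z gives the same grasp; the last joint's range is limited). The gripper opens to 85 mm and grips with 20 to 120 N. Pads are 22 mm wide; open, the fingers measure 114 mm over their backs; the gripper's body (76 mm by 85 mm) begins 54 mm behind the grasp point. The pads swing forward as they close: fully open they stand 13 mm farther back than shut.
Start: joints at [-1.458, 0.286, 1.577, -0, 1.279, -0.15], TCP at [0.175, -0.652, 0.231] pointing down, gripper open.
Joint ranges: [-2.77, 2.77], [-0.9, 2.22], [0.21, 2.48], [-1.53, 4.67], [0.24, 2.81], [-2.84, 2.84]. Speed limits (rad/s): [2.79, 2.79, 3.14, 3.14, 3.14, 3.14].

INTERFACE

Orientations are given as a unit quaternion [x, y, z, w].
In Python, from plant import * gives the robot as it stands.
- The arm moves only by the tool move_arm, never from a script. Its argument "moves" is a list of rows, each a list of 3 entries, a list of its own where there are three numbers: the opening, from 0 (shut) to 1 (fully open), then the shift along the tool's x, y, z in m, then the turn, a rotation vector about the tool's x, y, z in rad. A call has exactly 10 rows; each row shifts and turns the commanded pose from where the row before left it, along the tool's axes as they then stand; what a row does not reach is not made up. A row lasts 1/12 s, in which the tool goes at most 41.7 mm and 7.16 degrees, less where a joint would pass 70% of its speed; a pose out of reach is approached as far as the arm can. A call is refused whole if a number of a shift passes 0.0417 or a number of a turn 0.125, either way. A call with a gripper value outside its range is refused whole. The fingers move at their own pace and stop on an object; "grip_force" is the grip in N (left out, the last holds). Time passes only in rows, so rows that do not move let the fingers close, or fill a call up. It gives the time, the measured TCP pose, the force, the opening and the grip force at its end, in the units of the state.
- get_state(): the state, without advancing time (a new reading comes with each control period).
- read_camera(name): name is "scene" or "side" or "wrist"; returns the picture (480x640x3 uint8, red, green, blue); there is no depth.
- camera_params(name): a dict with "fx", "fy", "cx", "cy" (pixels), "rvec" (rotation vector, rad) and "tvec" (3), from world to camera coordinates, as OpenCV has them; the wrist camera has in their place "tool_from_camera" (4x4, takes a point from camera to tool coordinates, whose origin is the TCP and whose axes are the flange's). Camera axes: x right, y down, z forward; pixel columns grow to the right and rows downward; lengths in m; the calibration is good to about 2 mm. A picture is of the moment at which its call begins: read the wrist's pose just before it. camera_params takes no time and is no camera call.
- sign_off(): hands the job in; it is judged then, once.
The state is a dict: "time": time; "qpos": joint angles; "dq": joint speeds; "joint_efforts": joint torques, N m; "eef_pos": TCP position; "tcp_rot": TCP orientation; "contact_force": force on the tool from outside, world axes, zero at the start; "wrist_torque": the same for the moment, N m; "opening": opening from 0.0 (shut) to 1.0 (fully open); "finger_force": force on a finger pad.
Only numpy, scipy, OpenCV 4.12 (cv2) and the standard library are available. Lean on these libraries where they do the work, as an engineer would, in place of code of your own. Each camera call takes 0.05 s, during which the arm holds its last target. There are 200 camera calls.

## Working session

There is one attempt and no reset: what is moved stays moved. The work goes in short steps, Python scripts to look and compute and a tool call to move; the robot and the scene stay as the last step left them, time stands still between calls to the robot, and variables do not carry over. Pictures are saved under pics/ and viewed, at most 10 in all, crops included, and the job is handed in when it is done.

Besides the shell and the picture viewer there is one more tool, called after ">>>" as name([rows], argument=value, ...), one row to a line, values as JSON. move_arm: Moves the arm, as the interface text tells. Its arguments: {"type":"object","properties":{"moves":{"type":"array"},"grip_force":{"type":"number"}},"required":["moves"]}

```bash
mkdir -p pics; ls
python3 - <<'E'
from plant import *
import cv2
for n in ("scene","side"):
    im=read_camera(n); cv2.imwrite(f"pics/{n}0.png",im[:,:,::-1]); print(n,camera_params(n))
s=get_state();print(s["time"],s["eef_pos"],s["tcp_rot"],s["opening"],s["contact_force"]); print(camera_params("wrist"))
E
```

```text
pics
scene {'fx': 511.55104385568416, 'fy': 511.55104385568416, 'cx': 311.50137772337945, 'cy': 231.77607230924002, 'rvec': array([ 1.0046507 ,  2.23605557, -1.27620164]), 'tvec': array([ 0.38457745, -0.16303422,  1.39858236])}
side {'fx': 591.9672438858755, 'fy': 591.9672438858755, 'cx': 314.83564588620396, 'cy': 238.52501003614628, 'rvec': array([ 0.22760129, -2.78163315,  1.26231236]), 'tvec': array([0.54079451, 0.12589306, 1.14395604])}
0.1 [ 0.17529084 -0.65121829  0.2300748 ] [ 9.91380789e-01  1.31007568e-01  2.08171572e-05 -1.07119347e-03] 0.9984049625110992 [-0.35389082  0.18738637 -0.11270736]
{'fx': 402.1729476251038, 'fy': 402.1729476251038, 'cx': 317.51816708306154, 'cy': 230.88713175335522, 'tool_from_camera': array([[-1.46348589e-03, -9.57662610e-01, -2.87889187e-01,
         7.26288738e-02],
       [ 9.99998916e-01, -1.44736902e-03, -2.68829498e-04,
        -6.33852267e-04],
       [-1.59233932e-04, -2.87889269e-01,  9.57663690e-01,
        -1.41550466e-01],
       [ 0.00000000e+00,  0.00000000e+00,  0.00000000e+00,
         1.00000000e+00]])}
```

View pics/scene0.png

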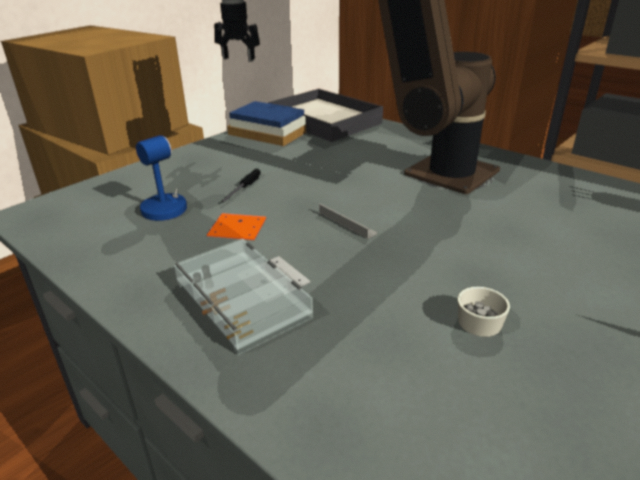

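View pics/side0.png

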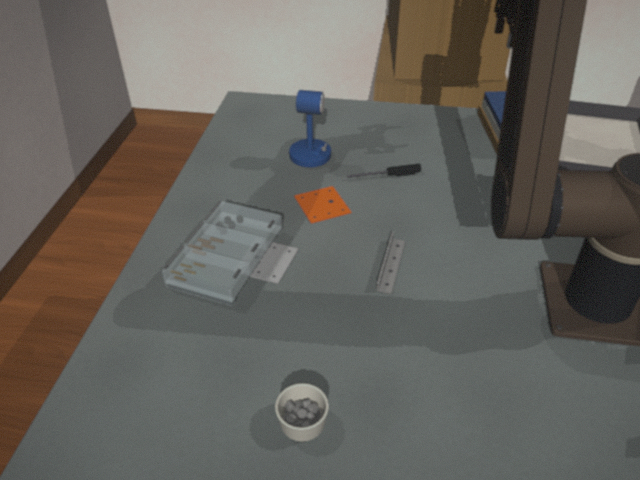

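The scene view shows two possible templates: an orange plate (scene 238,226; side 323,203) and a bare-silver plate under the organiser (scene 290,270; side 273,262). The silver one fits the description. The bracket is at scene (345,221) / side (390,262). I'll check this choice in a close crop.

```bash
python3 - <<'E'
import cv2
a=cv2.imread("pics/side0.png")[195:315,155:425]
a=cv2.resize(a,None,fx=2.9,fy=2.9,interpolation=cv2.INTER_CUBIC)[:, :800]
b=cv2.imread("pics/scene0.png")[195:285,235:395]
b=cv2.resize(b,None,fx=2.7,fy=2.7,interpolation=cv2.INTER_CUBIC)
import numpy as np
c=np.zeros((600,800,3),np.uint8); c[:a.shape[0],:a.shape[1]]=a; c[350:350+b.shape[0],:b.shape[1]]=b
cv2.imwrite("pics/crop0.png",c)
E
cat > h.py <<'E'
import numpy as np, cv2
from scipy.spatial.transform import Rotation as R
from plant import *
def cam(n,st=None):
    p=camera_params(n); K=np.array([[p["fx"],0,p["cx"]],[0,p["fy"],p["cy"]],[0,0,1]])
    if n=="wrist":
        T=np.eye(4); T[:3,:3]=R.from_quat(st["tcp_rot"]).as_matrix(); T[:3,3]=st["eef_pos"]
        T=T@p["tool_from_camera"]; return K,T[:3,:3],T[:3,3]   # cam->world
    Rm=R.from_rotvec(p["rvec"]).as_matrix(); return K,Rm.T,-Rm.T@p["tvec"]
def ray(c,uv,z):
    K,Rw,o=c; d=Rw@np.linalg.inv(K)@np.array([uv[0],uv[1],1.]); return o+d*(z-o[2])/d[2]
def proj(c,P):
    K,Rw,o=c; q=K@(Rw.T@(np.array(P)-o)); return q[:2]/q[2]
E
python3 - <<'E'
from h import *
s=cam("side"); c=cam("scene")
for n,cc,l in (("side",s,[(250,275),(280,281),(297,247),(377,291),(392,232),(323,203),(302,420),(310,155)]),("scene",c,[(272,257),(284,258),(311,279),(299,288),(320,206),(375,237)])):
    for uv in l: print(n,uv,ray(cc,uv,0.003).round(3))
E
```

```text
side (250, 275) [0.677 0.031 0.003]
side (280, 281) [0.613 0.038 0.003]
side (297, 247) [ 0.599 -0.068  0.003]
side (377, 291) [0.418 0.035 0.003]
side (392, 232) [ 0.401 -0.149  0.003]
side (323, 203) [ 0.568 -0.229  0.003]
side (302, 420) [0.512 0.342 0.003]
side (310, 155) [ 0.633 -0.425  0.003]
scene (272, 257) [ 0.611 -0.074  0.003]
scene (284, 258) [ 0.597 -0.052  0.003]
scene (311, 279) [0.615 0.039 0.003]
scene (299, 288) [0.65  0.041 0.003]
scene (320, 206) [ 0.381 -0.145  0.003]
scene (375, 237) [0.41  0.042 0.003]
```

View pics/crop0.png

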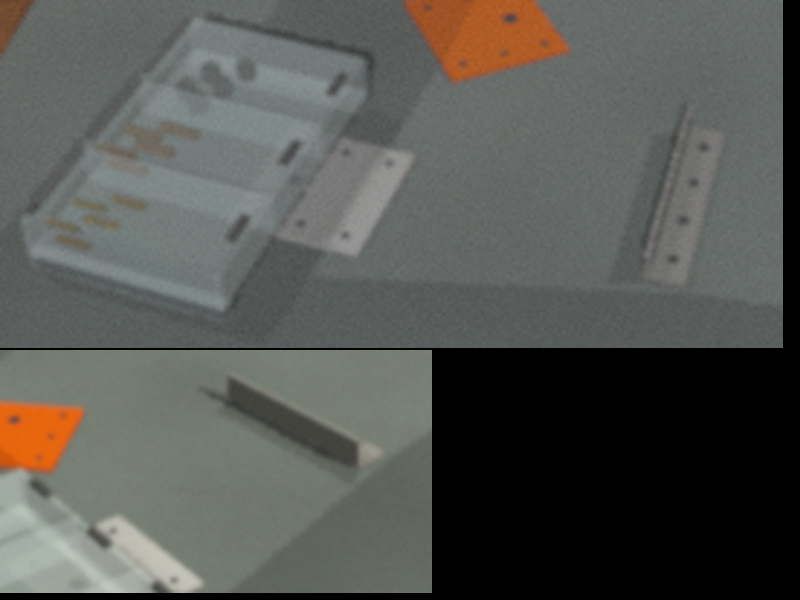

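The crop confirms it: the silver plate with dark spots, partly under the organiser, is the template, and the orange plate is the decoy. Next I bring the wrist camera above it.

>>> move_arm([
  [0.6,[0.026,-0.0247,0],[0,0,0]],
  [0.6,[0.026,-0.0247,0],[0,0,0]],
  [0.6,[0.026,-0.0247,0],[0,0,0]],
  [0.6,[0.026,-0.0247,0],[0,0,0]],
  [0.6,[0.026,-0.0247,0],[0,0,0]],
  [0.6,[0.026,-0.0247,0],[0,0,0]],
  [0.6,[0.026,-0.0247,0],[0,0,0]],
  [0.6,[0.026,-0.0247,0],[0,0,0]],
  [0.6,[0.026,-0.0247,0],[0,0,0]],
  [0.6,[0.026,-0.0247,0],[0,0,0]],
])

```text
time: 0.93
eef_pos: [0.3627, -0.3439, 0.2309]
tcp_rot: [0.991, 0.131, -0.0, -0.0]
contact_force: [0.6, -0.8, -0.6]
opening: 0.601
finger_force: 0.0
```

>>> move_arm([
  [0.6,[0.026,-0.0247,0],[0,0,0]],
  [0.6,[0.026,-0.0247,0],[0,0,0]],
  [0.6,[0.026,-0.0247,0],[0,0,0]],
  [0.6,[0.026,-0.0247,0],[0,0,0]],
  [0.6,[0.026,-0.0247,0],[0,0,0]],
  [0.6,[0.026,-0.0247,0],[0,0,0]],
  [0.6,[0.026,-0.0247,0],[0,0,0]],
  [0.6,[0.026,-0.0247,0],[0,0,0]],
  [0.6,[0.026,-0.0247,0],[0,0,0]],
  [0.6,[0.026,-0.0247,0],[0,0,0]],
])

```text
time: 1.77
eef_pos: [0.5495, -0.0378, 0.2309]
tcp_rot: [0.991, 0.131, -0.0, -0.0]
contact_force: [-0.9, -0.0, -0.1]
opening: 0.599
finger_force: 0.0
```

>>> move_arm([
  [0.6,[0,0,0],[0,0,0.098]],
  [0.6,[0,0,0],[0,0,0.098]],
  [0.6,[0,0,0],[0,0,0.098]],
  [0.6,[0,0,0],[0,0,0.098]],
  [0.6,[0,0,0],[0,0,0]],
  [0.6,[0,0,0],[0,0,0]],
  [0.6,[0,0,0],[0,0,0]],
  [0.6,[0,0,0],[0,0,0]],
  [0.6,[0,0,0],[0,0,0]],
  [0.6,[0,0,0],[0,0,0]],
])

```text
time: 2.6
eef_pos: [0.5492, -0.0398, 0.2313]
tcp_rot: [0.998, -0.064, 0.0, -0.0]
contact_force: [0.0, 0.3, 0.1]
opening: 0.605
finger_force: 0.0
```

Run:
```python
from h import *
st=get_state(); im=read_camera("wrist"); cv2.imwrite("pics/wrist1.png",im[:,:,::-1])
import json; json.dump({k:np.asarray(st[k]).tolist() for k in ("eef_pos","tcp_rot")},open("st1.json","w"))
print(st)
```

```text
{'time': 2.6, 'qpos': array([-2.56600332e-01,  1.22855276e-02,  1.88409124e+00,  4.02362120e-05,
        1.24521178e+00,  1.44295101e+00]), 'dq': array([ 0.00017888, -0.00036139, -0.00179823,  0.00054926,  0.00048372,
        0.00216048]), 'joint_efforts': array([ 3.93719863e-03, -2.94227564e+01, -2.89256251e+01,  3.83246697e-04,
        5.73262969e-04, -3.54977659e-03]), 'eef_pos': array([ 0.549166  , -0.0397674 ,  0.23132963]), 'tcp_rot': array([ 9.97928070e-01, -6.43394694e-02,  5.65805413e-06, -1.83176451e-05]), 'contact_force': array([0.00696083, 0.30192039, 0.12451983]), 'wrist_torque': array([-0.01629523, -0.04455233,  0.04311945]), 'finger_force': 0.0, 'opening': 0.6049806874327966}
```

View pics/wrist1.png

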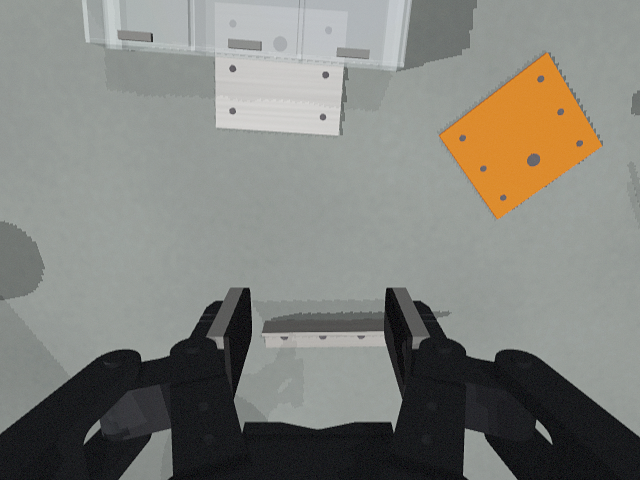

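Wrist view: the template's near edge runs from (217,129) to (340,136). The bracket's far face is the dark band at rows 319-332, from column 263 to behind the right finger at 385. Now the measurements.

Run:
```python
from h import *
import json
st=json.load(open("st1.json")); w=cam("wrist",st); sc=cam("scene"); sd=cam("side")
im=cv2.imread("pics/wrist1.png"); g=cv2.GaussianBlur(cv2.cvtColor(im,cv2.COLOR_BGR2GRAY),(3,3),0).astype(float)
# template near edge: strongest bright->dark step per column
us=np.arange(222,336); vs=[110+np.argmin(np.diff(g[110:150,u])) +.5 for u in us]
l=cv2.fitLine(np.float32(np.c_[us,vs]),cv2.DIST_HUBER,0,.01,.01).ravel(); f=lambda u:l[3]+(u-l[2])*l[1]/l[0]
A,B=ray(w,(217,f(217)),.003),ray(w,(340,f(340)),.003)
print("near L,R",A.round(4),B.round(4),np.linalg.norm(A-B),"edge yaw",np.degrees(np.arctan2((A-B)[1],(A-B)[0]))-90)
# bracket: top edge z=.025 (dark->bright) and foot
for nm,z,sgn in (("top",.025,1),("foot",0,-1)):
    us=np.arange(270,380); a,b=(326,340) if sgn>0 else (308,328)
    vs=[a+np.argmax(sgn*np.diff(g[a:b,u]))+.5 for u in us]
    l=cv2.fitLine(np.float32(np.c_[us,vs]),cv2.DIST_HUBER,0,.01,.01).ravel(); f=lambda u:l[3]+(u-l[2])*l[1]/l[0]
    P,Q=ray(w,(263,f(263)),z),ray(w,(380,f(380)),z); print(nm,f(263),f(380),P.round(4),Q.round(4),"yaw",np.degrees(np.arctan2((P-Q)[1],(P-Q)[0]))-90)
for uv in ((320.2,213.5),(367.2,237.6)): print("scene foot",ray(sc,uv,0).round(4))
for uv in ((320.2,204.5),(367.6,228.5)): print("scene top",ray(sc,uv,.025).round(4))
for uv in ((392.5,230),(377.5,285)): print("side top",ray(sd,uv,.025).round(4))
for uv in ((85,42),(405,70)): print("org front foot",ray(w,uv,0).round(4))
for uv in ((631,103),): print("hex?",ray(w,uv,0.01).round(4))
```

```text
near L,R [0.6182 0.0419 0.003 ] [ 0.5971 -0.066   0.003 ] 0.10994241355821915 edge yaw -11.04360441520106
top 332.4236 330.82025 [0.4216 0.031  0.025 ] [ 0.4084 -0.0825  0.025 ] yaw -6.589896618820362
foot 314.96072 310.69443 [0.4273 0.0333 0.    ] [ 0.4165 -0.0869  0.    ] yaw -5.15220585985719
scene foot [ 0.4045 -0.1234  0.    ]
scene foot [0.4195 0.0277 0.    ]
scene top [ 0.4052 -0.1222  0.025 ]
scene top [0.4218 0.0295 0.025 ]
side top [ 0.4004 -0.1299  0.025 ]
side top [0.4177 0.0404 0.025 ]
org front foot [0.7014 0.1395 0.    ]
org front foot [ 0.6441 -0.1281  0.    ]
hex? [ 0.5918 -0.317   0.01  ]
```

Template near edge yaw is about -11.0° with mid-edge at (0.608,-0.012). The bracket face yaw is about -6.3° with its centre near (0.412,-0.048). I'll line up over the exposed part, about 25 mm in from the near edge, and go down.

>>> move_arm([
  [0.6,[0,0,0],[0,0,0.064]],
  [0.6,[0.0193,-0.0096,0],[0,0,0]],
  [0.6,[0.0193,-0.0096,0.01],[0,0,0]],
  [0.6,[0.0193,-0.0096,0.03],[0,0,0]],
  [0.6,[0.0193,-0.0096,0.03],[0,0,0]],
  [0.6,[0,0,0.035],[0,0,0]],
  [0.6,[0,0,0.035],[0,0,0]],
  [0.6,[0,0,0.035],[0,0,0]],
  [0.6,[0,0,0.025],[0,0,0]],
  [0.6,[0,0,0.015],[0,0,0]],
])

```text
time: 3.48
eef_pos: [0.6298, -0.0164, 0.0121]
tcp_rot: [0.995, -0.096, -0.003, -0.0]
contact_force: [-0.7, -0.3, -0.8]
opening: 0.6
finger_force: 0.0
```

>>> move_arm([
  [0.6,[0,0,0],[0,0,0]],
  [0.6,[0,0,0.001],[0,0,0]],
  [0.6,[0,0,0.001],[0,0,0]],
  [0.6,[0,0,0.001],[0,0,0]],
  [0.6,[0,0,0.001],[0,0,0]],
  [0.6,[0,0,0.001],[0,0,0]],
  [0.6,[0,0,0.001],[0,0,0]],
  [0.6,[0,0,0.001],[0,0,0]],
  [0.6,[0,0,0],[0,0,0]],
  [0.6,[0,0,0],[0,0,0]],
])

```text
time: 4.32
eef_pos: [0.6322, -0.0168, 0.0093]
tcp_rot: [0.995, -0.096, -0.0, -0.0]
contact_force: [-0.1, 0.2, -0.7]
opening: 0.602
finger_force: 0.0
```

Not in contact yet. I'll look while lowering further.

>>> move_arm([
  [0.6,[0,0,0.001],[0,0,0]],
  [0.6,[0,0,0.001],[0,0,0]],
  [0.6,[0,0,0.001],[0,0,0]],
  [0.6,[0,0,0.001],[0,0,0]],
  [0.6,[0,0,0.001],[0,0,0]],
  [0.6,[0,0,0],[0,0,0]],
  [0.6,[0,0,0],[0,0,0]],
  [0.6,[0,0,0],[0,0,0]],
  [0.6,[0,0,0],[0,0,0]],
  [0.6,[0,0,0],[0,0,0]],
])

```text
time: 5.15
eef_pos: [0.6324, -0.0168, 0.0044]
tcp_rot: [0.995, -0.096, 0.0, 0.0]
contact_force: [0.1, -1.0, 0.2]
opening: 0.598
finger_force: 0.0
```

Run:
```python
from h import *
print(get_state()["eef_pos"],get_state()["contact_force"]); a=read_camera("side")[:,:,::-1][180:330,150:420]; b=read_camera("wrist")[:,:,::-1]
c=np.zeros((600,800,3),np.uint8); a=cv2.resize(a,None,fx=2,fy=2,interpolation=cv2.INTER_CUBIC); c[:300,:540]=a; c[300:]=cv2.resize(b[140:380],(800,300)); cv2.imwrite("pics/p2.png",c)
```

```text
[ 0.63239151 -0.01682952  0.00442849] [ 0.09148107 -1.01584109  0.17000513]
```

View pics/p2.png

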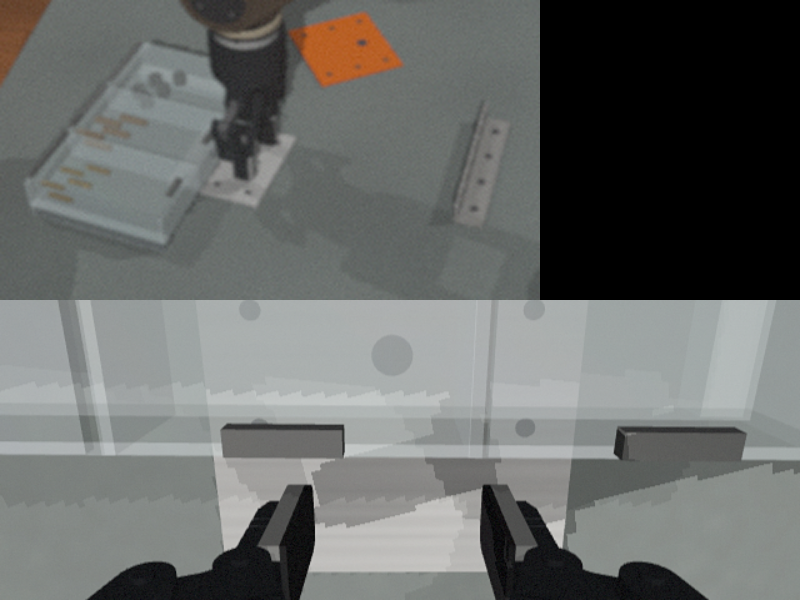

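Both fingertips (wrist strip about 290,490 and 500,490) are over the exposed plate and clear of the organiser lids. I'll keep lowering.

>>> move_arm([
  [0.6,[0,0,0.001],[0,0,0]],
  [0.6,[0,0,0.001],[0,0,0]],
  [0.6,[0,0,0.001],[0,0,0]],
  [0.6,[0,0,0.001],[0,0,0]],
  [0.6,[0,0,0],[0,0,0]],
  [0.6,[0,0,0],[0,0,0]],
  [0.6,[0,0,0],[0,0,0]],
  [0.6,[0,0,0],[0,0,0]],
  [0.6,[0,0,0],[0,0,0]],
  [0.6,[0,0,0],[0,0,0]],
])

```text
time: 6.08
eef_pos: [0.6324, -0.0168, 0.0004]
tcp_rot: [0.995, -0.096, 0.0, 0.0]
contact_force: [-0.2, 0.3, -0.1]
opening: 0.6
finger_force: 0.0
```

>>> move_arm([
  [0.6,[0,0,0.001],[0,0,0]],
  [0.6,[0,0,0],[0,0,0]],
  [0.6,[0,0,0.001],[0,0,0]],
  [0.6,[0,0,0],[0,0,0]],
  [0.6,[0,0,0.001],[0,0,0]],
  [0.6,[0,0,0],[0,0,0]],
  [0.6,[0,0,0],[0,0,0]],
  [0.6,[0,0,0],[0,0,0]],
  [0.6,[0,0,0],[0,0,0]],
  [0.6,[0,0,0],[0,0,0]],
])

```text
time: 6.92
eef_pos: [0.6338, -0.0171, -0.0002]
tcp_rot: [0.995, -0.096, 0.001, 0.0]
contact_force: [-1.9, -0.5, 9.3]
opening: 0.599
finger_force: 4.6
```

Contact at 9 N. I'll press a little more and pull it straight out.

>>> move_arm([
  [0.6,[0,0,0.001],[0,0,0]],
  [0.6,[0,0,0.001],[0,0,0]],
  [0.6,[0,0,0],[0,0,0]],
  [0.6,[-0.003,0,0],[0,0,0]],
  [0.6,[-0.006,0,0],[0,0,0]],
  [0.6,[-0.008,0,0],[0,0,0]],
  [0.6,[-0.008,0,0],[0,0,0]],
  [0.6,[-0.008,0,0],[0,0,0]],
  [0.6,[-0.006,0,0],[0,0,0]],
  [0.6,[-0.003,0,0],[0,0,0]],
])

```text
time: 7.75
eef_pos: [0.5958, -0.0097, -0.0002]
tcp_rot: [0.995, -0.096, 0.006, 0.001]
contact_force: [2.2, -0.1, 10.7]
opening: 0.602
finger_force: 5.4
```

Run:
```python
from h import *
s=get_state();print(s["time"],s["eef_pos"],s["contact_force"],s["wrist_torque"]); b=read_camera("wrist")[:,:,::-1]
cv2.imwrite("pics/p3.png",b)
```

```text
7.75 [ 5.95829552e-01 -9.68286008e-03 -2.31646710e-04] [ 2.23918013 -0.09901459 10.73141814] [-0.12603255 -0.36509814 -0.04715473]
```

View pics/p3.png

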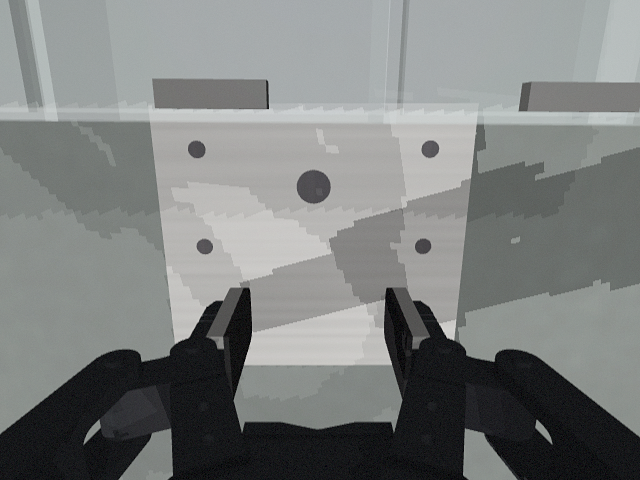

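The plate follows the fingers with no slip; its far edge is now at the organiser front (wrist row about 112). I'll carry on straight, then diagonally toward the bracket.

>>> move_arm([
  [0.6,[-0.005,0,0],[0,0,0]],
  [0.6,[-0.008,0,0],[0,0,0]],
  [0.6,[-0.009,0,0],[0,0,0]],
  [0.6,[-0.009,0,0],[0,0,0]],
  [0.6,[-0.009,0,0],[0,0,0]],
  [0.6,[-0.007,0.004,0],[0,0,0]],
  [0.6,[-0.007,0.006,0],[0,0,0]],
  [0.6,[-0.007,0.006,0],[0,0,0]],
  [0.6,[-0.007,0.006,0],[0,0,0]],
  [0.6,[-0.007,0.006,0],[0,0,0]],
])

```text
time: 8.63
eef_pos: [0.5175, -0.023, -0.0003]
tcp_rot: [0.995, -0.097, 0.006, 0.0]
contact_force: [2.6, 0.3, 14.1]
opening: 0.6
finger_force: 6.7
```

>>> move_arm([
  [0.6,[-0.007,0.006,0],[0,0,0]],
  [0.6,[-0.007,0.006,0],[0,0,0]],
  [0.6,[-0.007,0.006,0],[0,0,0]],
  [0.6,[-0.007,0.006,0],[0,0,0]],
  [0.6,[-0.007,0.006,0],[0,0,0]],
  [0.6,[-0.005,0.004,0],[0,0,0]],
  [0.6,[-0.003,0.003,0],[0,0,0]],
  [0.6,[0,0,0],[0,0,0]],
  [0.6,[0,0,0],[0,0,0]],
  [0.6,[0,0,0],[0,0,0]],
])

```text
time: 9.47
eef_pos: [0.4679, -0.0518, -0.0003]
tcp_rot: [0.995, -0.097, 0.005, 0.001]
contact_force: [-0.9, -1.3, 16.9]
opening: 0.602
finger_force: 8.8
```

Run:
```python
from h import *
s=get_state();print(s["time"],s["eef_pos"],s["contact_force"],s["wrist_torque"]); b=read_camera("wrist")[:,:,::-1]
cv2.imwrite("pics/p4.png",b)
```

```text
9.4667 [ 4.67897076e-01 -5.17804076e-02 -3.13191415e-04] [-0.92719873 -1.34386654 16.92550272] [ 0.04268528  0.07386502 -0.0403685 ]
```

View pics/p4.png

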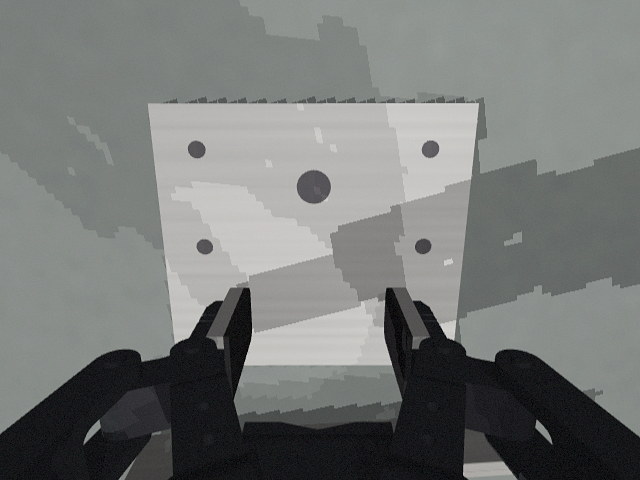

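The plate hasn't moved relative to the gripper. Now I turn it to the bracket's yaw and close most of the roughly 30 mm gap.

>>> move_arm([
  [0.6,[0,0,0],[0,0,-0.02]],
  [0.6,[0,0,0],[0,0,-0.025]],
  [0.6,[0,0,0],[0,0,-0.025]],
  [0.6,[0,0,0],[0,0,-0.015]],
  [0.6,[-0.004,0,0],[0,0,0]],
  [0.6,[-0.006,0,0],[0,0,0]],
  [0.6,[-0.006,0,0],[0,0,0]],
  [0.6,[-0.004,0,0],[0,0,0]],
  [0.6,[0,0,0],[0,0,0]],
  [0.6,[0,0,0],[0,0,0]],
])

```text
time: 10.35
eef_pos: [0.4485, -0.0496, -0.0003]
tcp_rot: [0.998, -0.054, 0.006, 0.001]
contact_force: [0.6, -0.1, 16.7]
opening: 0.596
finger_force: 8.4
```

Run:
```python
from h import *
s=get_state();print(s["time"],s["eef_pos"],s["tcp_rot"],s["contact_force"],s["wrist_torque"]); 
ims=[]
for n,(x,y,w,h),f in (("side",(300,190,150,120),3.),("scene",(250,180,150,100),3.),("wrist",(120,330,400,150),1)):
    b=read_camera(n)[:,:,::-1]; cv2.imwrite(f"pics/{n}5.png",b); ims.append(cv2.resize(b[y:y+h,x:x+w],None,fx=f*.88,fy=f*.88,interpolation=cv2.INTER_CUBIC))
c=np.zeros((600,800,3),np.uint8)
for i,(x,y) in zip(ims,((0,0),(400,0),(0,330))): c[y:y+i.shape[0],x:x+i.shape[1]]=i
cv2.imwrite("pics/p5.png",c)
```

```text
10.35 [ 4.48502003e-01 -4.96194738e-02 -2.96817046e-04] [ 0.99849683 -0.05447608  0.00586383  0.00142957] [ 0.58197352 -0.07830711 16.71369294] [ 0.24140037 -0.16663691 -0.02861548]
```

View pics/p5.png

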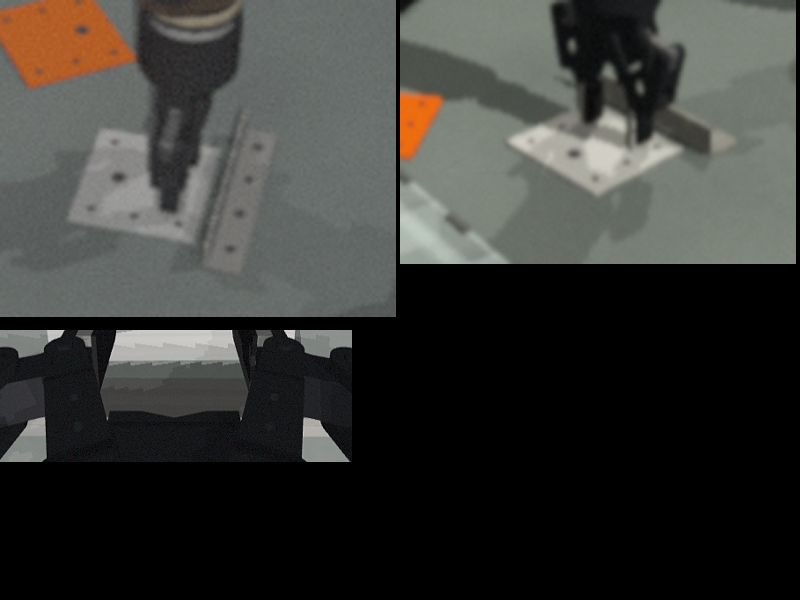

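The plate is centred on the bracket with a gap of about 10 mm, roughly parallel (wrist strip: plate edge at about row 360, face foot at about 378). I'll fit both lines.

Run:
```python
from h import *
g=cv2.GaussianBlur(cv2.imread("pics/wrist5.png",0),(5,5),0).astype(float)
for u in (260,320,370): print(u,[(v,int(g[v,u])) for v in range(356,428,3)])
s=get_state(); w=cam("wrist",s)
for v in (366,384,388,):
  for z in (0,.003): 
    a,b=ray(w,(250,v),z),ray(w,(385,v),z); print(v,z,a.round(4),b.round(4))
```

```text
260 [(356, 183), (359, 181), (362, 179), (365, 150), (368, 102), (371, 90), (374, 90), (377, 90), (380, 91), (383, 87), (386, 77), (389, 76), (392, 76), (395, 70), (398, 63), (401, 63), (404, 64), (407, 64), (410, 67), (413, 67), (416, 64), (419, 64), (422, 36), (425, 21)]
320 [(356, 182), (359, 180), (362, 179), (365, 131), (368, 92), (371, 88), (374, 79), (377, 80), (380, 81), (383, 78), (386, 66), (389, 66), (392, 66), (395, 65), (398, 63), (401, 63), (404, 65), (407, 66), (410, 66), (413, 67), (416, 64), (419, 64), (422, 64), (425, 63)]
370 [(356, 168), (359, 166), (362, 164), (365, 119), (368, 79), (371, 79), (374, 79), (377, 79), (380, 80), (383, 78), (386, 67), (389, 66), (392, 66), (395, 65), (398, 63), (401, 63), (404, 65), (407, 67), (410, 65), (413, 67), (416, 64), (419, 64), (422, 35), (425, 20)]
366 0 [ 0.4244 -0.0188  0.    ] [ 0.4183 -0.0735  0.    ]
366 0.003 [ 0.4264 -0.0196  0.003 ] [ 0.4204 -0.0731  0.003 ]
384 0 [ 0.416  -0.0175  0.    ] [ 0.4097 -0.0729  0.    ]
384 0.003 [ 0.4182 -0.0183  0.003 ] [ 0.412  -0.0726  0.003 ]
388 0 [ 0.4141 -0.0172  0.    ] [ 0.4078 -0.0728  0.    ]
388 0.003 [ 0.4163 -0.018   0.003 ] [ 0.4101 -0.0724  0.003 ]
```

Edge and face are parallel to within about 0.3°, with a gap of about 10.5 mm. I'll close it slowly.

>>> move_arm([
  [0.6,[-0.002,0,0],[0,0,0]],
  [0.6,[-0.003,0,0],[0,0,0]],
  [0.6,[-0.002,0,0],[0,0,0]],
  [0.6,[-0.001,0,0],[0,0,0]],
  [0.6,[-0.001,0,0],[0,0,0]],
  [0.6,[-0.001,0,0],[0,0,0]],
  [0.6,[-0.001,0,0],[0,0,0]],
  [0.6,[-0.001,0,0],[0,0,0]],
  [0.6,[0,0,0],[0,0,0]],
  [0.6,[0,0,0],[0,0,0]],
])

```text
time: 11.33
eef_pos: [0.4375, -0.0485, -0.0003]
tcp_rot: [0.998, -0.055, 0.007, 0.002]
contact_force: [3.0, -0.3, 15.1]
opening: 0.596
finger_force: 7.3
```

>>> move_arm([
  [0.6,[-0.001,0,0],[0,0,0]],
  [0.6,[-0.001,0,0],[0,0,0]],
  [0.6,[-0.001,0,0],[0,0,0]],
  [0.6,[-0.001,0,0],[0,0,0]],
  [0.6,[0,0,0],[0,0,0]],
  [0.6,[0,0,0],[0,0,0]],
  [0.6,[0,0,0],[0,0,0]],
  [0.6,[0,0,0],[0,0,0]],
  [0.6,[0,0,0],[0,0,0]],
  [0.6,[0,0,0],[0,0,0]],
])

```text
time: 12.17
eef_pos: [0.4341, -0.0483, -0.0003]
tcp_rot: [0.998, -0.055, 0.008, 0.002]
contact_force: [4.5, -1.1, 14.0]
opening: 0.601
finger_force: 6.5
```

Run:
```python
from h import *
s=get_state();print(s["time"],s["eef_pos"],s["tcp_rot"],s["contact_force"],s["wrist_torque"]); 
b=read_camera("wrist")[:,:,::-1]; cv2.imwrite("pics/wrist6.png",b)
g=cv2.GaussianBlur(cv2.cvtColor(b,cv2.COLOR_BGR2GRAY),(3,3),0).astype(int)
for u in (256,280,320,350,380): print(u,[int(g[v,u]) for v in range(354,380)])
```

```text
12.1667 [ 4.34054928e-01 -4.82660492e-02 -2.52535609e-04] [ 0.998458   -0.05494565  0.00772234  0.00172268] [ 4.47203844 -1.09889472 13.99500102] [ 0.18468072 -0.77028588 -0.03581364]
256 [133, 133, 131, 121, 99, 82, 77, 78, 78, 78, 77, 75, 74, 74, 75, 75, 76, 76, 77, 77, 78, 77, 77, 78, 79, 80]
280 [132, 132, 131, 120, 99, 81, 77, 78, 78, 77, 77, 76, 75, 75, 74, 74, 75, 77, 78, 78, 78, 78, 78, 78, 78, 78]
320 [132, 133, 132, 122, 99, 81, 78, 80, 79, 78, 77, 77, 76, 75, 74, 74, 75, 76, 78, 79, 79, 79, 79, 78, 78, 79]
350 [133, 134, 133, 121, 95, 73, 66, 67, 67, 67, 67, 66, 65, 65, 65, 65, 64, 65, 68, 69, 68, 67, 67, 67, 68, 68]
380 [116, 116, 116, 107, 87, 70, 66, 67, 67, 67, 67, 66, 66, 65, 65, 65, 65, 66, 68, 69, 68, 68, 68, 68, 68, 69]
```

The plate has stopped against the face and the fingers slid about 3 mm on top of it. I'll release straight up, slowly at first, then check.

>>> move_arm([
  [0.6,[0,0,-0.001],[0,0,0]],
  [0.6,[0,0,-0.001],[0,0,0]],
  [0.6,[0,0,-0.001],[0,0,0]],
  [0.6,[0,0,-0.001],[0,0,0]],
  [0.6,[0,0,-0.002],[0,0,0]],
  [0.6,[0,0,-0.005],[0,0,0]],
  [0.6,[0,0,-0.02],[0,0,0]],
  [0.6,[0,0,-0.04],[0,0,0]],
  [0.6,[0,0,-0.04],[0,0,0]],
  [0.6,[0,0,-0.04],[0,0,0]],
])

```text
time: 13.05
eef_pos: [0.4253, -0.0454, 0.1468]
tcp_rot: [0.999, -0.054, -0.002, -0.001]
contact_force: [0.7, -0.5, 0.2]
opening: 0.602
finger_force: 0.0
```

>>> move_arm([
  [1,[0.03,0,-0.01],[0,0,0]],
  [1,[0.03,0,0],[0,0,0]],
  [1,[0.02,0,0],[0,0,0]],
  [1,[0,0,0],[0,0,0]],
  [1,[0,0,0],[0,0,0]],
  [1,[0,0,0],[0,0,0]],
  [1,[0,0,0],[0,0,0]],
  [1,[0,0,0],[0,0,0]],
  [1,[0,0,0],[0,0,0]],
  [1,[0,0,0],[0,0,0]],
])

```text
time: 13.88
eef_pos: [0.5061, -0.0545, 0.1563]
tcp_rot: [0.999, -0.054, -0.0, -0.0]
contact_force: [0.3, 0.3, -0.6]
opening: 1.001
finger_force: 0.0
```

Run:
```python
from h import *
s=get_state();print(s["time"],s["eef_pos"],s["tcp_rot"],s["contact_force"]); 
ims=[]
for n,(x,y,w,h),f in (("side",(300,190,150,120),2.6),("scene",(250,180,150,100),2.6),("wrist",(150,170,320,200),1.)):
    b=read_camera(n)[:,:,::-1]; cv2.imwrite(f"pics/{n}7.png",b); ims.append(cv2.resize(b[y:y+h,x:x+w],None,fx=f,fy=f,interpolation=cv2.INTER_CUBIC) if n!="wrist" else cv2.resize(b[:,:],None,fx=.6,fy=.6))
c=np.zeros((600,800,3),np.uint8)
for i,(x,y) in zip(ims,((0,0),(400,0),(0,312))): c[y:y+i.shape[0],x:x+i.shape[1]]=i
cv2.imwrite("pics/p7.png",c)
```

```text
13.8833 [ 0.50611367 -0.05454786  0.15625255] [ 9.98535113e-01 -5.41073672e-02 -1.39800073e-04 -3.56985503e-05] [ 0.31621779  0.33131951 -0.58857316]
```

View pics/p7.png

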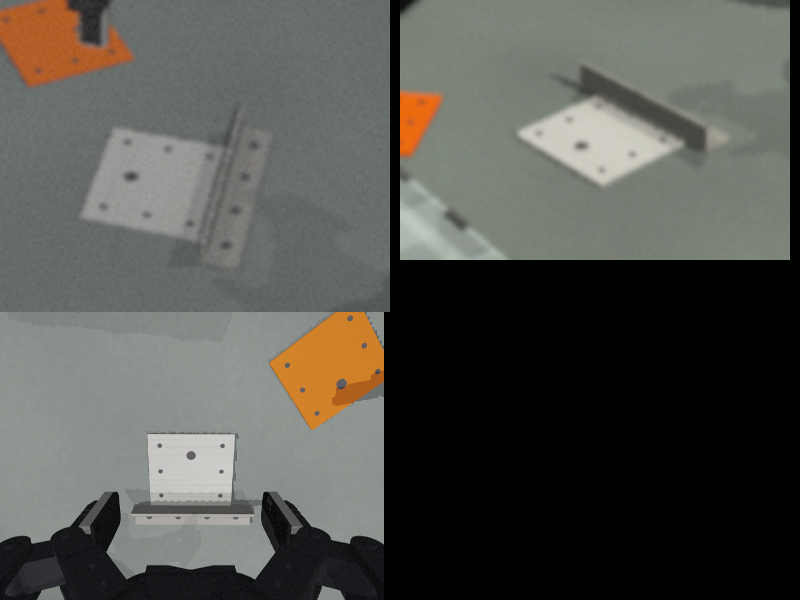

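The plate lies against the bracket with both corners inside its ends (wrist inset: plate columns 149-234, bracket columns 133-254). One numeric check that it is flush.

Run:
```python
from h import *
s=get_state(); w=cam("wrist",s); im=cv2.imread("pics/wrist7.png"); g=cv2.GaussianBlur(im,(3,3),0)[:,:,1].astype(float)
for u in (227,236,260,290,320,350,380,395,410): print(u,[int(x) for x in g[312:346,u]])
```

```text
227 [130, 130, 129, 129, 129, 130, 131, 126, 104, 82, 75, 76, 76, 76, 77, 77, 76, 76, 77, 77, 75, 75, 72, 88, 132, 162, 167, 164, 159, 159, 163, 168, 169, 169]
236 [133, 133, 133, 128, 114, 98, 92, 89, 83, 78, 77, 78, 76, 75, 76, 76, 77, 77, 77, 76, 75, 75, 73, 89, 132, 162, 168, 165, 159, 157, 162, 167, 169, 169]
260 [178, 172, 153, 135, 130, 131, 132, 130, 128, 117, 96, 80, 76, 76, 76, 76, 76, 77, 77, 77, 76, 75, 72, 87, 129, 161, 168, 166, 162, 162, 165, 167, 168, 169]
290 [178, 176, 173, 166, 150, 135, 131, 131, 131, 124, 103, 83, 76, 74, 74, 76, 77, 76, 77, 77, 75, 74, 73, 87, 126, 159, 168, 167, 163, 160, 163, 167, 169, 169]
320 [179, 178, 172, 154, 135, 130, 131, 131, 132, 126, 104, 82, 76, 75, 73, 74, 76, 76, 77, 77, 77, 75, 67, 72, 104, 142, 159, 162, 160, 158, 158, 158, 158, 158]
350 [179, 172, 151, 133, 129, 131, 130, 129, 129, 126, 108, 86, 76, 74, 73, 74, 75, 76, 76, 76, 76, 75, 73, 77, 103, 145, 169, 172, 169, 159, 156, 164, 171, 172]
380 [177, 177, 176, 167, 148, 132, 127, 127, 128, 124, 108, 88, 77, 75, 74, 75, 76, 77, 77, 77, 75, 74, 74, 74, 95, 138, 166, 171, 171, 166, 164, 170, 173, 173]
395 [119, 105, 93, 90, 91, 91, 91, 89, 82, 76, 76, 78, 77, 76, 74, 75, 76, 77, 77, 77, 78, 76, 74, 74, 93, 138, 167, 173, 167, 137, 102, 94, 113, 146]
410 [126, 110, 94, 90, 91, 90, 90, 90, 89, 82, 77, 76, 76, 76, 75, 76, 77, 77, 75, 74, 75, 76, 74, 70, 88, 134, 165, 171, 169, 165, 167, 173, 175, 175]
```

```bash
python3 -c "
from plant import *
print(sign_off())"
```

```text
the job is handed in; nothing more can be done
None
```

The template was slid flat from under the organiser and left with its near edge flush (to within about 0.5 mm in the last picture) against the bracket's upright face. Both corners are inside the bracket's ends, the arm stayed clear of the hex key, ramekin and work light, and the job was handed in at about 14 s.

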